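# Lock the sample carriage with its linchpin

## Task

Lock the sample loader's carriage for transport: take the linchpin from its grey stand, slide it fully home through the fork and the carriage's ear with its ring still raised, and let go of it. Then swing the sprung ring down over the pin's end until it snaps over and stays locked below the end. Work gently, never pushing the pin or pressing the ring harder than about 12 N; do not knock against the fork or carriage, and do not shift the other things on the bench.

Things in the scene. Friction and masses are not known exactly. Their poses are not given: they have to be found in the camera images.
- pin: The loose linchpin, 140 g, lying level on the stand. Origin on its axis at the shoulder (front face of the head); x runs along the pin to its nose, z up as it lies. Steel shank 12 mm in diameter, x = 0 to 59 mm, then a half-round nose to x = 65 mm. Behind the shoulder a dark steel head block 24 mm wide (y), 20 mm high, x = -16 to 0
- pin_grip (a point): Middle of the pin's yellow grip tab, 30 mm behind the pin's origin on its axis, axes as the pin's; the tab is 28 mm long (x), 12 mm thick (y) and 20 mm high (z -10 to +10). Grasp it here from above, fingers closing along y
- pin_nose (a point): Tip of the pin's round nose, on the axis 65 mm ahead of the pin's origin; axes as the pin's
- ring_hinge (a point): Point on the pin's axis where the ring's hinge crosses the head (8 mm behind the pin's origin); axes as the pin's, the hinge lies along y
- ring (a joint): Angle (rad) of the ring about its hinge: 0 when it points along the pin to the nose, positive when raised (about 1 at the start, leaning forward over the shank); travel -0.19 (firm stop) to 1.3. The stiff hinge (0.03 N m) holds it where it is left. Pressed down, its bar meets the nose near +0.1, rides over the tip and snaps in beneath it: locked below -0.075
- ring_tab (a point): Centre of the ring's red thumb tab, 85.5 mm from the hinge; 22 mm long (74.5 to 96.5 mm from the hinge), 30 mm wide, 4 mm thick. x points along the ring away from the hinge, z is the normal of the face to press. The ring: 5 mm wire, legs at y = +-17 mm, cross bar 72.5 mm from the hinge, stretches lengthwise 3 mm (spring 9 N/mm) to pass the nose: 3 to 9 N on the tab
- fork: White loader base, fixed, carrying the steel fork. Origin on the bench below the nominal near cheek face; x is the way the pin goes in, z up. Plate 10 mm high, x -45 to 101, y -85 to 335 mm. Two cheeks 25 mm wide, 85 mm high, 8 mm thick, 60 mm over their outer faces, with 14 mm holes along x. At the left a tube holder (y 140 to 260, 90 mm high) and a block (y 325, 110 mm high)
- fork_hole (a point): Nominal centre of the mouth of the near cheek's hole, 70 mm up; axes as the fork's, x into the hole. True in y and z, but the fork is clamped in slots and may stand up to 16 mm short of or beyond this point in x: feel for it. Fully home, the pin's shoulder bears on the near cheek; if it is over 4 mm short, the far cheek blocks the ring's bar. The pin may sit 1 mm low
- ear (a point): Nominal centre of the hole in the carriage's aluminium ear, 6 mm thick, between the cheeks, 30 mm beyond fork_hole in x; hole 14 mm across. The carriage slides in y with 1.5 N of friction and the ear's hole may stand up to 2.5 mm to either side of this point, until the pin's round nose draws it in. A red ledge before the near cheek, 12 mm below the axis, keeps the pin's head from turning
- stand: Grey plastic stand, fixed, 100 x 50 mm, origin on the bench, axes as those of the pin lying on it, the pin's origin 40 mm above it. It holds the pin under the head block (x -15 to -1) and under the shank (x 35 to 45, with side lips 6 mm high)
- kit_yellow: Bystander, loose: yellow reagent carton, 75 x 55 x 85 mm high; origin at the middle of its underside
- kit_white: Bystander, loose: white reagent carton, 85 x 60 x 60 mm high; origin at the middle of its underside
- reagent: Bystander, loose: red reagent bottle, 52 mm across, 95 mm high; origin at the middle of its underside
- control_jar: Bystander, loose: amber jar, 48 mm across, 55 mm high; origin at the middle of its underside
- driver: Bystander, loose: screwdriver lying on the bench; origin at the middle of its underside
There are look-alikes about, which are no part of the job. There is more than one size of the pin; the one meant has the size given above.

How it is judged:
By the outcome, as a careful person would: the job done as asked, in the order asked, and still so for the second after the job is handed in, with the robot touching nothing.
It also fails if it takes over 72 s, if anything falls off the work surface, if the arm or the gripper's body presses on something with over 40 N, if the wrist force passes 120 N, or if a joint passes its speed limit or range.

## Robot

A 7-joint arm with a two-finger parallel gripper is mounted at the origin on the work surface. World frame = base frame: x ahead of the robot, y to its left, z up, the work surface at z = 0. Lengths are in m, angles in rad, forces in N, time in s.
With the tool pointing down it reaches from about 0.425 to 0.925 m from the base axis. Payload 6.8 kg.
Tool frame: the origin (TCP) lies on the front face of the gripper's body, between the roots of the fingers; the fingertips stand 73 mm ahead of it and the grasp point (between the pads) lies 54 mm ahead of it (env.nose_length is the distance from the TCP to the fingertips, in m); z points along the fingers, y is the line along which they close (so a half turn about z gives the same grasp; the last joint's range is limited). The gripper opens to 85 mm and grips with 20 to 120 N. Pads are 22 mm wide; open, the fingers measure 114 mm over their backs; the gripper's body (76 mm by 85 mm) begins 54 mm behind the grasp point. The pads swing forward as they close: fully open they stand 13 mm farther back than shut.
Start: joints at [1.235, 0.477, 0.022, 1.555, -0.011, 1.109, -0.083], TCP at [0.152, -0.658, 0.304] pointing down, gripper open.
Joint ranges: [-2.96, 2.96], [-0.34, 2.1], [-1.41, 1.46], [0.24, 2.44], [-1.37, 4.51], [0.17, 1.92], [-2.96, 2.96]. Speed limits (rad/s): [2.39, 2.39, 3.14, 3.14, 3.14, 3.14, 3.14].

## Interface

Orientations are given as a unit quaternion [w, x, y, z].
In Python, from cell import env, kin, camera, calibration, job gives the robot as it stands. The module is installed in compiled form; this text tells all that it offers. Calls block until the motion is done:
- env.reach(position, orientation): joint-space move of the TCP to a pose.
- env.movel(position, velocity=0.15, rot=None, stop_force=None): straight line of the TCP; rot=None keeps the orientation; velocity is the mean speed in m/s. With stop_force (N) it stops when the force on the tool has changed by that much, and returns True; else False.
- env.goto_joints(angles): joint-space move.
- env.grip(opening, f_grip=None): finger opening in m; f_grip is the grip in N (None keeps the last); returns when the fingers have stopped.
- env.dwell(seconds).
- kin.inverse_kinematics(position, orientation): joint angles nearest the present ones, or None.
- env.get_state(): the state.
- camera(name): name is "scene" or "top"; returns (picture, depth): 420x560x3 uint8, blue, green, red; 420x560 float32, m along the optical axis (not along the pixel's ray), 0 where there is no reading.
- calibration(name): a dict with "fx", "fy", "cx", "cy" (pixels), "rvec" (rotation vector, rad) and "tvec" (3), from world to camera coordinates, as OpenCV has them. Camera axes: x right, y down, z forward; pixel columns grow to the right and rows downward; lengths in m; the calibration is good to about 2 mm. A picture is of the moment at which its call begins. calibration takes no time and is no camera call.
A pose or a line that the arm cannot do raises env.PlanningError and nothing moves.
- job.job_done(): hands the job in; it is judged then, once.
The state is a dict: "time": time; "qpos": joint angles; "joint_velocities": joint speeds; "joint_torque": joint torques, N m; "tcp_pos": TCP position; "orientation": TCP orientation; "force": force on the tool from outside, world axes, zero at the start; "torque": the same for the moment, N m; "opening": finger opening in m; "gripper_force": force on a finger pad.
Only numpy, scipy, OpenCV 4.12 (cv2) and the standard library are available. Lean on these libraries where they do the work, as an engineer would, in place of code of your own. Each camera call takes 0.05 s, during which the arm holds its last target. There are 200 camera calls.

## Working session

There is one attempt and no reset: what is moved stays moved. The work goes in short steps, each a Python script; the robot and the scene stay as the last script left them, time stands still between calls to the robot, and variables do not carry over. Pictures are saved under pics/ and viewed, at most 10 in all, crops included, and the job is handed in when it is done.

```bash
mkdir -p pics
cat > h.py <<'E'
import numpy as np, cv2
from cell import env, kin, camera, calibration, job
def snap(n):
    p,d=camera(n); np.savez('%s.npz'%n,p=p,d=d); return p,d
def w(n,u,v,z=None,d=None):
    c=calibration(n); R=cv2.Rodrigues(np.array(c['rvec'],float))[0]; t=np.array(c['tvec'],float).ravel()
    r=np.array([(u-c['cx'])/c['fx'],(v-c['cy'])/c['fy'],1.])
    o=-R.T@t; rw=R.T@r
    k=d if z is None else (z-o[2])/rw[2]
    return o+k*rw
E
python3 - <<'E'
from h import *
for n in('scene','top'):
    p,d=snap(n); cv2.imwrite(f'pics/{n}1.png',cv2.resize(p,(800,600)))
    c=calibration(n); print(n,c, w(n,280,210,d=0))
s=env.get_state(); print(s['time'],s['orientation'],s['force'])
E
```

```text
scene {'fx': 389.54491281430336, 'fy': 389.54491281430336, 'cx': 291.01137141709967, 'cy': 204.17203511796595, 'rvec': array([ 1.67102594,  2.09904337, -0.68970052]), 'tvec': array([ 0.30984472, -0.37346902,  1.14437318])} [ 1.01364597 -0.06882275  0.71614111]
top {'fx': 408.1750308183766, 'fy': 408.1750308183766, 'cx': 287.89325890352967, 'cy': 215.96850503395956, 'rvec': array([ 2.19514161, -2.20196266,  0.11126631]), 'tvec': array([-0.19702474,  0.58686273,  0.83338223])} [ 0.52455832 -0.1738238   0.87884948]
0.1 [-8.46604092e-04  9.93521673e-01  1.13639539e-01 -1.54698435e-04] [ 0.66318913  0.73571487 -0.23224309]
```

View pics/scene1.png

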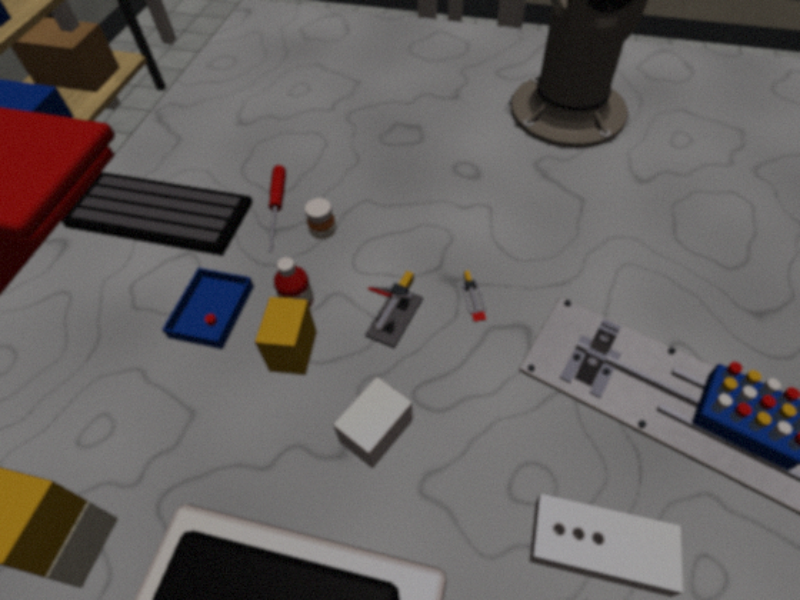

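View pics/top1.png

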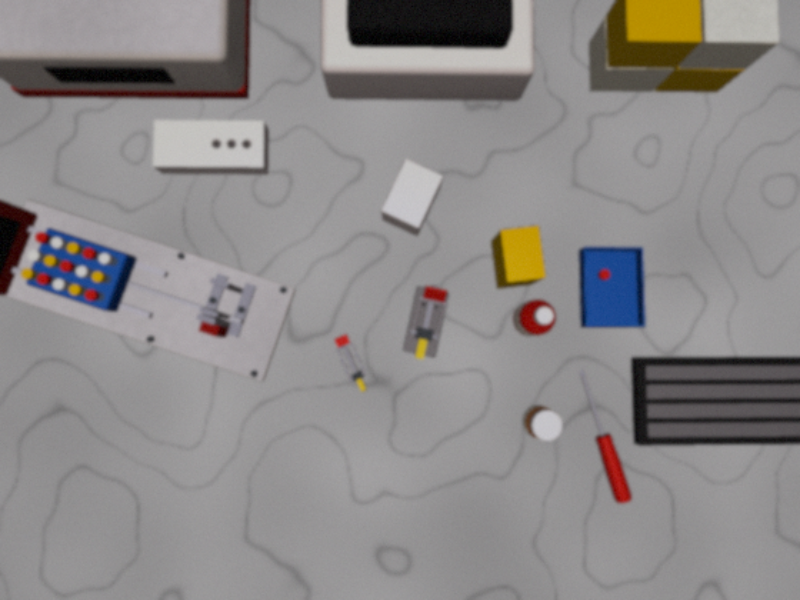

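The job's pin should be the one on the grey stand at (428,320) in the top view. A smaller one lies on the bench at (350,362), and the fork is at (225,305). I'll confirm with enlarged crops.

Run:
```python
from h import *
f=np.load('top.npz'); p=f['p'];d=f['d']
cv2.imwrite('pics/c1.png',cv2.resize(p[190:290,225:325],None,fx=6,fy=6,interpolation=cv2.INTER_CUBIC))
cv2.imwrite('pics/c2.png',cv2.resize(p[180:270,100:215],None,fx=6.5,fy=6.5,interpolation=cv2.INTER_CUBIC))
c=calibration('top');R=cv2.Rodrigues(c['rvec'])[0];t=c['tvec']
v,u=np.mgrid[:420,:560]; P=np.stack([(u-c['cx'])/c['fx']*d,(v-c['cy'])/c['fy']*d,d],-1)
W=(P-t)@R; np.save('W.npy',W)
np.set_printoptions(linewidth=250)
print('stand z mm'); print((W[195:255:2,280:316:2,2]*1000).astype(int))
print('fork z'); print((W[188:244:2,134:186:2,2]*1000).astype(int))
```

```text
stand z mm
[[ -3   0  -1   0   0  -3   0  -1  -1   0   0  -2  -2   2   0   2   0  -2]
 [  0   0  -1   1   2   0   0   0   0   1   3   0  -1   2  -1   1   1   0]
 [ -1  -3   0   0  -1   0   0   0  -2   0   0  41  44   0  -1   1   0   0]
 [ -1   1   0   0   1   0   5   8   7 117 116 113 115 115  -1   0   0  -1]
 [  2   2  -3   0   0   1   7   8   8 114 110 113 115 115 116 118 118   0]
 [  0   0   0   1   0   4   7   6 108 107 110 109 112 112 112 114   7  -1]
 [  2   0   0   0   1   7   8 100 103 101 104 106 106 106 109 108   8   1]
 [ -1  -1   2   1   1   9   7  95  99  99  98 100 103 102 102 105   9   0]
 [  1  -3   0   0   1   9  91  91  37  43  44  45  99 102  98  98 100   0]
 [  0   0   1   1   6   7  88   5   7  43  47  43  31  42   8  94  96  -1]
 [ -2  -3   2  -1   6   6  83   6   9  46  46  45   7   3   7  92   0   0]
 [ -2   0  -1   0   7   7  81   5   7  48  45  44   8   6   7  86   1   0]
 [ -1  -2   0   1   8  72  73   8   9  45  47  41   5   9  82  82   0   1]
 [ -1  -3   0  -1   5  69   7   8  44  46  48   7   7  12  79   0   0   1]
 [  0   1   1   8   6  65   8   9  46  
[... 3465 characters left out ...]
  15  15  10  11  13  10  11   9   9   8  10  10   9   8]
 [  8   9   9   7  55  57  57  58  59  53  41  26  13  12  15  14  15  10   8   8   8   7   9   9  10  12]
 [  7   8   8   8   9   7   9  56  56  49  36  20  10   9  12  12  13   8  11   8   9  10   8  10   7   9]
 [ 10  12  10   9   7   8   8  10  11  12  11   9   7   7   7  11   6   9   9   8   9   9   9   9   8   8]
 [  9  10  12   9   8   8  11   9   9   7   9   8   7   6   8  10   7 878  10  10   9   9   8   7  10  11]
 [ 11   8   7   9  10  11  13  11   9   9  11   6   9   8   8   6   9   8  11   9   9  10  10   9   9   8]
 [  7  10   6   9   8   9  10   8  10  11  11   8  15   7   8  12   8   7   9   7   9   5   9   9   7   6]]
```

View pics/c1.png

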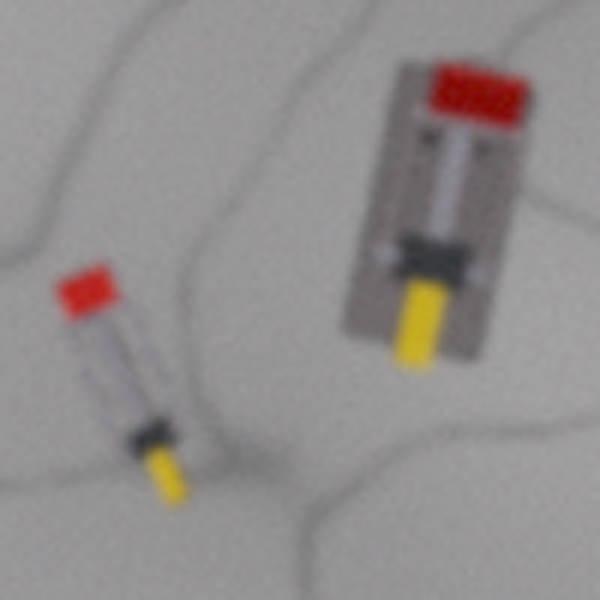

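View pics/c2.png

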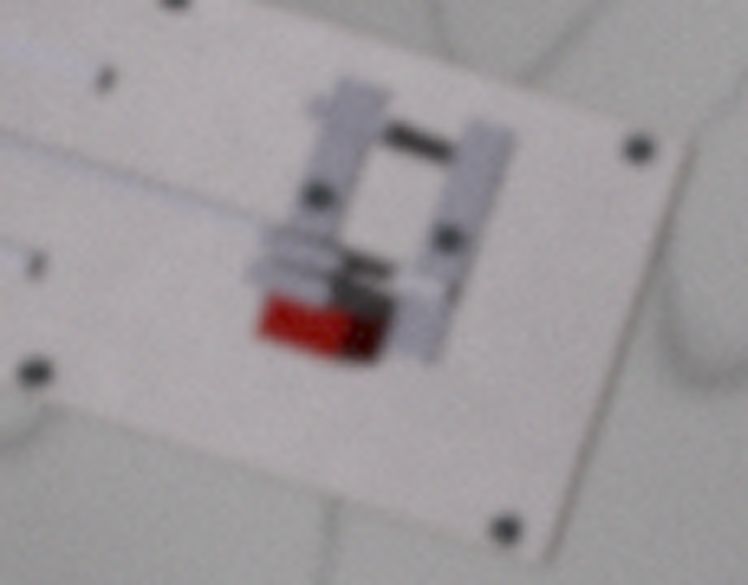

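c1 confirms that the target is the large pin on the grey stand: yellow tab at (420,322), head at (432,258), raised red tab at (480,95). The smaller pin at (120,385) is a look-alike. c2 shows the near cheek with the red ledge in front of it at (320,325), and the far cheek at the top. Next I'll fit the poses.

Run:
```python
from h import *
p=np.load('top.npz')['p'].astype(int);W=np.load('W.npy')
b,g,r=p[...,0],p[...,1],p[...,2]
v,u=np.mgrid[:420,:560]
def proj(m,z): return np.array([w('top',uu,vv,z=z) for vv,uu in np.argwhere(m)])[:,:2]
def rect(name,m,z):
    q=proj(m,z); R=cv2.minAreaRect((q*1000).astype(np.float32)); print(name,len(q),'mean',q.mean(0).round(4),R)
win=lambda u0,u1,v0,v1:(u>=u0)&(u<u1)&(v>=v0)&(v<v1)
yel=win(285,305,225,260)&(r>130)&(b<90)&(g>100)
rect('yellowtab',yel,.050)
red=win(290,320,195,215)&(r>110)&(g<60); q=proj(red,.112); rect('redtab',red,.112)
dark=win(285,310,225,240)&(r<75)&(g<75)&(b<80); rect('head',dark,.05)
m=win(270,325,190,265)&(W[...,2]>.004)&(W[...,2]<.012); q=W[m][:,:2]; print('stand',cv2.minAreaRect((q*1000).astype(np.float32)))
# plate edges via gray bright & depth
Z=cv2.medianBlur(W[...,2].astype(np.float32),5)
pl=(Z>.005)&(Z<.3)
gray=cv2.GaussianBlur(p.mean(-1).astype(np.float32),(3,3),0)
def fit(pts):
    pts=np.array(pts); 
    for _ in range(4):
        c=pts.mean(0);n=np.linalg.svd(pts-c)[2][1];e=(pts-c)@n;k=abs(e)<max(2*np.median(abs(e)),.0008);pts=pts[k]
    d=np.array([-n[1],n[0]]);return c,d,e.std(),len(pts)
def sub(line,s):  # subpixel depth crossing along column/row
    return None
# right edge: per row 215..255, last u where pl
re=[];te=[];be=[]
for vv in range(210,255):
    us=np.where(pl[vv,100:225])[0]
    re.append(w('top',100+us.max()+.5,vv,z=.010)[:2])
for uu in range(30,185):
    vs=np.where(pl[130:290,uu])[0]+130
    if uu<180 and uu>60: te.append(w('top',uu,vs.min()-.5,z=.010)[:2])
    if 100<uu<180: be.append(w('top',uu,vs.max()+.5,z=.010)[:2])
L={}
for n,e in(('right',re),('top',te),('bot',be)):
    c,dd,s,k=fit(e); L[n]=(c,dd); print(n,c,np.degrees(np.arctan2(dd[1],dd[0]))%180,s,k)
ch=win(125,185,185,240)&(W[...,2]>.078)&(W[...,2]<.092)
q=W[ch][:,:2];
print('cheektop n',len(q)); np.save('ch.npy',q)
rl=win(125,185,210,245)&(W[...,2]>.053)&(W[...,2]<.063)&(r>90)&(g<60); print('ledge',cv2.minAreaRect((W[rl][:,:2]*1000).astype(np.float32)))
```

```text
yellowtab 93 mean [ 0.5291 -0.2113] ((528.6914672851562, -211.0831298828125), (14.762068748474121, 27.500085830688477), 75.5831527709961)
redtab 107 mean [ 0.5996 -0.2269] ((599.6029052734375, -227.1890869140625), (28.575159072875977, 13.79002571105957), 78.56329345703125)
head 62 mean [ 0.5494 -0.2158] ((549.189453125, -215.7539520263672), (21.13516616821289, 12.354612350463867), 78.40848541259766)
stand ((556.7487182617188, -215.4647216796875), (75.86658477783203, 133.49807739257812), 75.444580078125)
right [ 0.55274269 -0.00270852] 161.2335669243335 0.0004649877996883298 36
top [0.68110154 0.15866888] 71.34302373089724 0.000564105172491116 116
bot [0.5116901  0.11168216] 71.3478483366041 0.0005370794003240697 79
cheektop n 160
ledge ((557.9163208007812, 83.8309097290039), (22.052248001098633, 13.204959869384766), 72.98517608642578)
```

Run:
```python
from h import *
a=np.radians(-18.68); ex=np.array([np.cos(a),np.sin(a)]); ey=np.array([-ex[1],ex[0]])
t=np.array([0.68110154,0.15866888])@ex; b=np.array([0.5116901,0.11168216])@ex; r=np.array([0.55274269,-0.00270852])@ey
print('width',t-b); X=(t+b)/2-.028; Y=r+.085
O=X*ex+Y*ey; print('fork origin',O)
q=np.load('ch.npy')-O; q=np.c_[q@ex,q@ey]*1000
print(np.histogram(q[:,0],bins=np.arange(-24,84,4)))
for lo,hi in((-25,12),(35,80)):
    k=q[(q[:,0]>lo)&(q[:,0]<hi)]; print(len(k),np.percentile(k,[0,10,50,90,100],axis=0).round(1).tolist())
for qn,o in((( .558,.0838),0),):
    l=np.array(qn)-O; print('ledge',l@ex,l@ey)
# reachability along the way
def q_(a): return np.array([0,np.cos(a/2),np.sin(a/2),0])
for nm,x,y,z,aa in(('pick',.529,-.2115,.2,-12.5),('ins',*(O-.1*ex),.124,-18.68),('ring',*(O+.08*ex),.2,-18.68)):
  for extra in(0,180): print(nm,extra,kin.inverse_kinematics([x,y,z],q_(np.radians(aa+extra))))
```

```text
width 0.1454381907795672
fork origin [0.55078136 0.0876812 ]
(array([ 0,  0,  0,  0,  0,  0,  0,  0,  0,  0, 28, 29,  8, 28,  7,  0,  0,
        0,  0,  0,  0,  0,  0, 32, 28,  0]), array([-24, -20, -16, -12,  -8,  -4,   0,   4,   8,  12,  16,  20,  24,
        28,  32,  36,  40,  44,  48,  52,  56,  60,  64,  68,  72,  76,
        80]))Traceback (most recent call last):
  File "<stdin>", line 9, in <module>
    return _quantile_unchecked(
        a, q, axis, out, overwrite_input, method, keepdims, weights)
    return _ureduce(a,
                    func=_quantile_ureduce_func,
    ...<5 lines>...
                    overwrite_input=overwrite_input,
                    method=method)
    r = func(a, **kwargs)
    result = _quantile(arr,
                       quantiles=q,
    ...<2 lines>...
                       out=out,
                       weights=wgt)
    slices_having_nans = np.isnan(arr[-1, ...])
                                  ~~~^^^^^^^^^
IndexError: index -1 is out of bounds for axis 0 with size 0
```

```bash
cat >> h.py <<'E'
A=np.radians(-18.68); EX=np.array([np.cos(A),np.sin(A),0]); EY=np.array([-EX[1],EX[0],0]); EZ=np.array([0,0,1.])
O=np.array([0.55078136,0.0876812,0])
def q_(a): return np.array([0,np.cos(a/2),np.sin(a/2),0])
def F(x,y,z): return O+EX*x+EY*y+EZ*z
E
python3 - <<'E'
from h import *
np.set_printoptions(precision=3,suppress=True)
q=np.load('ch.npy')-O[:2]; q=np.c_[q@EX[:2],q@EY[:2]]*1000
for lo,hi in((12,25.5),(27,38),(60,80)):
    k=q[(q[:,0]>lo)&(q[:,0]<hi)]; print(len(k),np.percentile(k,[0,10,50,90,100],axis=0).round(1).tolist())
l=np.array((.558,.0838,0))-O; print('ledge',l@EX,l@EY)
s=env.get_state(); print(s['qpos'],s['orientation'])
for nm,P,aa in(('pick',(.529,-.2115,.2),-12.5),('ins',F(-.1,0,.124),-18.68),('ring',F(.09,0,.2),-18.68)):
  for extra in(0,180): print(nm,extra,kin.inverse_kinematics(P,q_(np.radians(aa+extra))))
E
```

```text
57 [[16.2, -12.4], [16.8, -10.1], [20.0, 0.6], [23.0, 10.6], [23.6, 13.0]]
43 [[27.1, -11.8], [27.3, -10.3], [29.7, 0.6], [32.1, 10.4], [32.7, 12.8]]
60 [[68.0, -12.5], [68.7, -11.6], [71.7, -0.2], [74.8, 11.1], [75.4, 13.5]]
ledge 0.008081457245309452 -0.001364743815459941
[ 1.235  0.478  0.022  1.556 -0.012  1.109 -0.083] [-0.001  0.994  0.114 -0.   ]
pick 0 [ 0.393  0.432 -0.155  1.897  0.089  0.819 -1.597]
pick 180 [ 0.773  0.508 -0.651  1.87   0.389  0.892  1.287]
ins 0 [ 0.09   0.482 -0.578  2.141  0.442  0.634 -2.695]
ins 180 [ 0.469  0.691 -1.092  2.12   0.843  0.86   0.103]
ring 0 [ 0.124  0.564 -0.433  1.713  0.284  0.927 -2.319]
ring 180 [ 0.35   0.65  -0.771  1.697  0.52   1.011  0.641]
```

Fork yaw is -18.7°. The near cheek face sits at about x=+16 mm from nominal and the far cheek's outer face at about 76. Now I'll pick up the pin and bring it in line with the hole.

Run:
```python
from h import *
np.set_printoptions(precision=4,suppress=True)
a=np.radians(-12.5); e=np.array([np.cos(a),np.sin(a),0])
G=np.array([.5289,-.2112,0])-.001*e
Q=q_(a+np.pi)
env.reach(G+EZ*.2,Q); env.grip(.045,40)
print(env.movel(G+EZ*.094,.12,stop_force=8))
env.grip(0,40); s=env.get_state(); print(s['opening'],s['gripper_force'],s['tcp_pos'],s['force'])
print(env.movel(G+EZ*.16,.08)); s=env.get_state(); print(s['opening'],s['force'],s['time'])
g=-.031
env.reach(F(.016-.1+g,0,.16),q_(A+np.pi)); 
env.movel(F(.016-.1+g,0,.124),.1)
s=env.get_state();print(s['tcp_pos'],F(.016-.1+g,0,.124),s['force'],s['torque'],s['time'])
for n in('scene','top'): snap(n)
p=np.load('top.npz')['p']; cv2.imwrite('pics/c3.png',cv2.resize(p[180:270,100:215],None,fx=6.5,fy=6.5,interpolation=cv2.INTER_CUBIC))
p=np.load('scene.npz')['p']; cv2.imwrite('pics/c4.png',cv2.resize(p[190:280,360:475],None,fx=6.5,fy=6.5,interpolation=cv2.INTER_CUBIC))
```

```text
False
0.011066421570898797 43.46003830432892 [ 0.5283 -0.2111  0.0947] [-1.6502 -0.2849  5.762 ]
False
0.011183072703748131 [-0.2495  0.2883 -2.0889] 5.1
[0.4419 0.1243 0.1238] [0.4418 0.1245 0.124 ] [ 0.1151  0.3426 -0.7563] [0.001  0.0125 0.0088] 6.9167
```

View pics/c3.png

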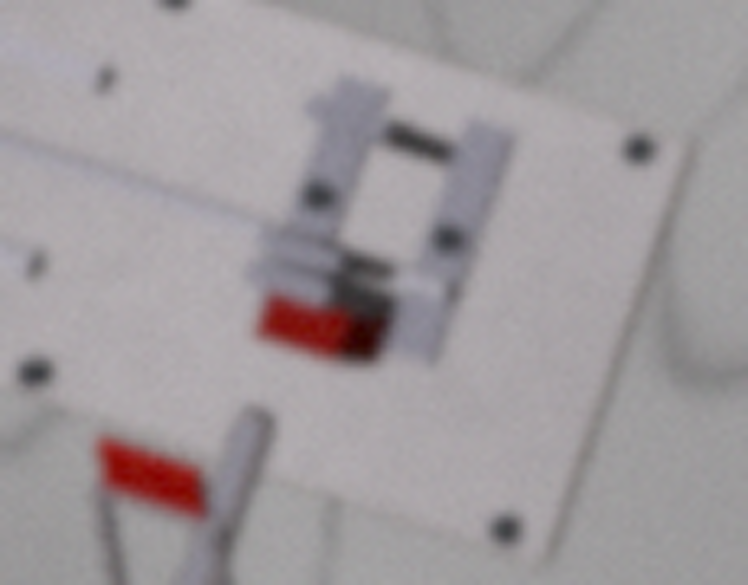

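View pics/c4.png

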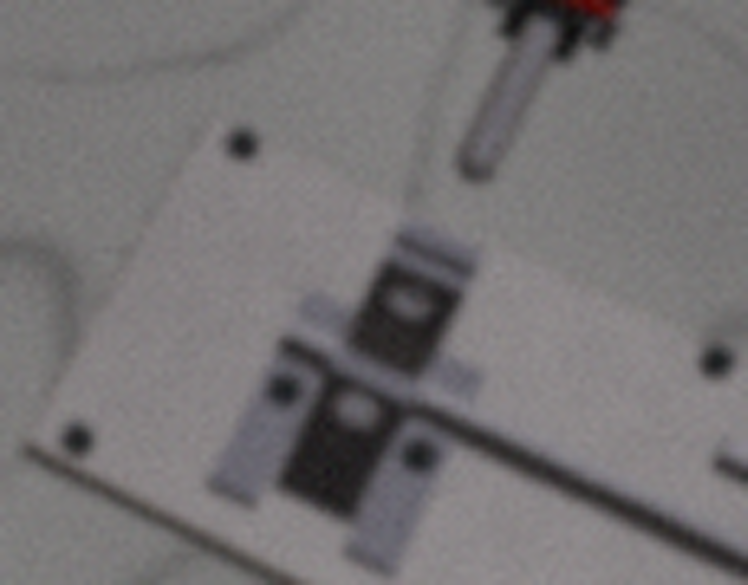

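Top view: the shank points up toward the fork with its nose at (258,412). Scene view: nose at (478,170), far-cheek hole at (355,408), near-cheek hole at (408,303). Next is the shank's axis against the fork frame.

Run:
```python
from h import *
np.set_printoptions(precision=4,suppress=True)
for n in('top','scene'):
    d=np.load(n+'.npz')['d']
    c=calibration(n);R=cv2.Rodrigues(c['rvec'])[0];t=c['tvec']
    v,u=np.mgrid[:420,:560]; P=np.stack([(u-c['cx'])/c['fx']*d,(v-c['cy'])/c['fy']*d,d],-1)
    L=((P-t)@R-O)@np.array([EX,EY,EZ]).T*1000
    m=(L[...,0]>-75)&(L[...,0]<0)&(abs(L[...,1])<12)&(L[...,2]>60)&(L[...,2]<82)
    k=L[m]; print(n,len(k))
    for lo in range(-70,0,8):
        j=k[(k[:,0]>=lo)&(k[:,0]<lo+8)]
        if len(j): print(lo,len(j),np.median(j,0),j.min(0),j.max(0))
def pr(n,X):
    c=calibration(n);K=np.array([[c['fx'],0,c['cx']],[0,c['fy'],c['cy']],[0,0,1]])
    return cv2.projectPoints(np.array([X]),c['rvec'],c['tvec'],K,None)[0].ravel()
for nm,X in(('nose',F(-.019,0,.07)),('farhole',F(.076,0,.07)),('nearhole',F(.024,0,.07)),('fartop L',F(.076,.0125,.085)),('fartop R',F(.076,-.0125,.085))):
    a=pr('scene',X); b=pr('top',X); print(nm,(a-[360,190])*6.5,(b-[100,180])*6.5)
```

```text
top 151
-70 17 [-65.855    0.9014  74.0086] [-69.7872  -2.5692  70.2082] [-62.1095   5.4073  77.1427]
-62 12 [-58.3269  -4.4518  73.0428] [-60.8373  -6.7426  67.8022] [-54.5593   5.7797  75.7519]
-54 22 [-49.2735  -2.5437  73.69  ] [-53.4461  -5.7132  67.6312] [-46.0215   3.1542  77.5728]
-46 26 [-41.9297  -1.1952  73.2299] [-45.8354  -6.0446  70.3315] [-38.2546   5.612   77.0244]
-38 28 [-33.9188  -1.0609  73.2406] [-37.8881  -5.5731  67.2804] [-30.1068   6.3553  75.4623]
-30 26 [-26.068   -1.6781  72.974 ] [-29.8843  -5.2933  67.6127] [-22.0111   4.9694  76.6416]
-22 6 [-20.4469   0.4994  73.0675] [-21.5931  -2.5851  69.5356] [-19.5629   2.7089  75.8279]
scene 140
-70 18 [-66.3114   1.4128  74.6961] [-68.971   -3.3594  68.6787] [-62.1583   7.8937  76.3612]
-62 21 [-57.5872   1.8258  73.5747] [-61.7955  -3.3546  69.9587] [-54.8094   7.808   76.0673]
-54 16 [-49.3432   3.0733  74.0278] [-53.4466  -3.3372  71.7814] [-46.4836   7.7787  76.6691]
-46 20 [-43.2865   2.1955  73.9369] [-45.2088  -3.3463  70.4655] [-38.0254   7.7142  76.8821]
-38 22 [-34.2963   2.1769  73.9023] [-37.8366  -3.3391  71.0402] [-30.0106   7.674   76.8289]
-30 23 [-25.3183   2.5737  72.6362] [-29.8053  -3.3384  67.0468] [-22.2805   7.6127  75.6734]
-22 9 [-20.8178   1.7073  71.9221] [-21.7964  -1.6498  66.333 ] [-19.8757   4.2292  75.4919]
nose [462.7617 172.7791] [255.4728 401.8271]
farhole [345.9623 407.7851] [363.108  104.8195]
nearhole [411.6818 275.5543] [304.4365 266.7169]
fartop L [401.061  402.5734] [308.5577  85.4484]
fartop R [316.8217 361.9453] [388.1384 112.0721]
```

Seen from both cameras the pin axis lines up with the hole within about 1 mm. I'll feel it in, starting with a low force limit.

```bash
cat >> h.py <<'E'
B=np.array([EX,EY,EZ])
def st():
    s=env.get_state(); return B@(np.array(s['tcp_pos'])-O)*1000, B@np.array(s['force']), s['time'], B@np.array(s['torque'])
def adv(x,y=0,z=.124,v=.03,f=4):
    r=env.movel(F(x,y,z),v,stop_force=f); print(r,*st()); return r
E
python3 - <<'E'
from h import *
np.set_printoptions(precision=2,suppress=True)
x0=.016-.1-.031
print(*st())
adv(x0+.027,v=.06)
for d in(.037,.041,.05):
    if adv(x0+d,v=.015,f=3): break
E
```

```text
[-114.6     0.18  124.44] [-0.47 -0.07 -0.84] 7.0167 [-0.03  0.05  0.03]
False [-88.    -0.1  123.89] [-0.02  0.34 -1.97] 7.6167 [-0.06  0.02 -0.01]
False [-78.08  -0.02 123.97] [-0.41 -0.11 -1.11] 8.4333 [ 0.03 -0.02 -0.01]
False [-73.9   -0.01 123.99] [ 0.1   0.06 -1.86] 8.85 [-0.01  0.01  0.04]
False [-64.96   0.03 124.  ] [ 0.4  -0.09 -1.59] 9.6 [0.06 0.02 0.  ]
```

Run:
```python
from h import *
np.set_printoptions(precision=2,suppress=True)
x0=.016-.1-.031
for d in(.058,.07,.082,.09,.097):
    if adv(x0+d,v=.018,f=4): break
else: adv(x0+.112,v=.012,f=5)
```

```text
False [-56.81   0.02 124.03] [ 0.47  0.58 -1.05] 10.1917 [ 0.03 -0.07  0.04]
False [-44.87   0.01 124.04] [ 0.52  0.68 -0.87] 11.0083 [ 0.05 -0.07  0.04]
False [-32.83   0.02 124.03] [ 0.7  -0.07 -0.11] 11.825 [ 0.08 -0.1  -0.  ]
False [-24.7   -0.01 124.04] [-0.03  0.54 -0.9 ] 12.4167 [ 0.17 -0.13  0.  ]
False [-17.63   0.04 124.05] [ 0.93  0.39 -0.29] 12.9583 [ 0.16 -0.11  0.02]
True [-14.74   0.21 123.77] [-0.37 -0.03  3.51] 13.5167 [ 0.   -0.15 -0.01]
```

Run:
```python
from h import *
np.set_printoptions(precision=2,suppress=True)
adv(-.012,v=.006,f=6)
env.dwell(.2); print(*st())
p,d=snap('scene'); cv2.imwrite('pics/c5.png',cv2.resize(p[190:280,360:475],None,fx=6.5,fy=6.5,interpolation=cv2.INTER_CUBIC))
d=d
```

```text
True [-14.57   0.33 123.73] [-0.97 -0.37  4.31] 13.9167 [-0.06 -0.05 -0.05]
[-14.55   0.3  123.74] [-0.67 -0.54  4.82] 14.1167 [-0.08 -0.12 -0.07]
```

View pics/c5.png

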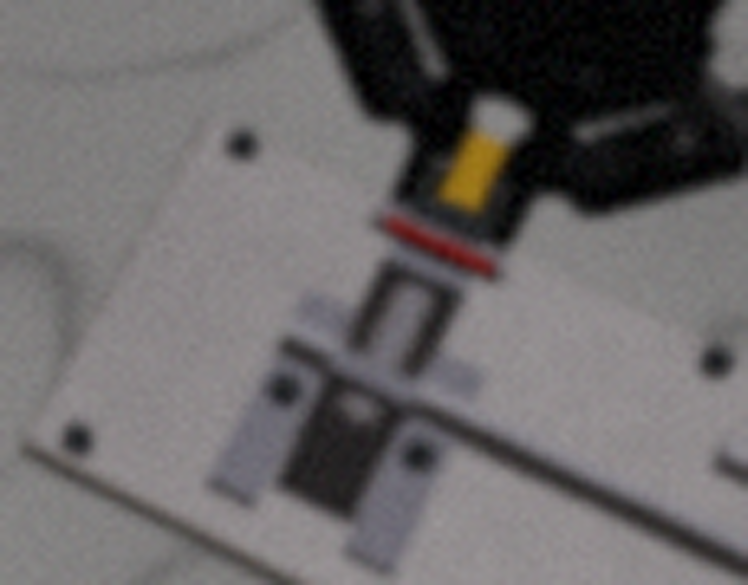

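Run:
```python
from h import *
np.set_printoptions(precision=1,suppress=True,linewidth=200)
n='scene'; c=calibration(n);K=np.array([[c['fx'],0,c['cx']],[0,c['fy'],c['cy']],[0,0,1]])
def pr(X): return (cv2.projectPoints(np.array([X]),c['rvec'],c['tvec'],K,None)[0].ravel()-[360,190])*6.5
for nm,a in(('nose',(.081,0,.07)),('tab th1',(.054,0,.142)),('earhole',(.033,0,.07)),('head top',(.008,0,.08)),('far top mid',(.076,0,.085))): print(nm,pr(F(*a)))
d=np.load('scene.npz')['d'];R=cv2.Rodrigues(c['rvec'])[0];t=c['tvec']
def at(cx,cy):
    u=360+cx/6.5;v=190+cy/6.5;u,v=int(round(u)),int(round(v)); o=[]
    for dv in(0,):
        z=d[v,u]; o=B@(R.T@(np.array([(u-c['cx'])/c['fx']*z,(v-c['cy'])/c['fy']*z,z])-t)-O)*1000
    print((cx,cy),o)
for q in((440,245),(410,320),(400,355),(395,385),(320,310),(455,375),(355,408),(340,440),(475,170),(410,275),(285,350),(350,490)): at(*q)
```

```text
nose [339.4 421. ]
tab th1 [441.1 216.3]
earhole [400.6 297.8]
head top [440.  218.6]
far top mid [358.7 382.1]
(440, 245) [ 65.6   3.6 145.3]
(410, 320) [41.   4.7 73.8]
(400, 355) [53.1  7.9 71.9]
(395, 385) [70.   9.2 83.7]
(320, 310) [ 12.4 -20.4  14.3]
(455, 375) [12.2 25.  14. ]
(355, 408) [77.3  3.  73.8]
(340, 440) [76.1  2.2 51.5]
(475, 170) [-13.8   2.5  80.6]
(410, 275) [32.7 -0.9 82.8]
(285, 350) [ 31.3 -23.7  14.6]
(350, 490) [74.4 11.3 28.8]
```

The pin is through the ear and the far cheek. The nose shows at (355,408), at depth x≈77 mm, and the ring tab is still raised at about 0.92 rad. The residual force is mostly vertical, so I'll unload z and push again to confirm it's fully home.

Run:
```python
from h import *
np.set_printoptions(precision=2,suppress=True)
p,f,_,_=st()
adv(p[0]/1000,0,.1243,v=.005,f=20); 
adv(p[0]/1000,0,.1246,v=.005,f=20)
adv(-.010,0,.1246,v=.008,f=7)
```

```text
False [-14.65   0.04 124.08] [0.09 1.47 0.72] 14.4667 [ 0.24 -0.12  0.06]
False [-14.75  -0.11 124.4 ] [ 0.33  0.93 -0.96] 14.7167 [ 0.17 -0.05  0.06]
True [-14.49   0.06 124.12] [-0.66 -0.13  1.73] 15.0583 [ 0.1  -0.21 -0.  ]
```

Run:
```python
from h import *
np.set_printoptions(precision=2,suppress=True)
env.grip(.04); print(*st())
p=st()[0]/1000
env.movel(F(p[0]-.006,0,.24),.12); env.grip(0,20)
env.movel(F(-.08,0,.26),.2)
for n in('scene','top'): snap(n)
p=np.load('scene.npz')['p']; cv2.imwrite('pics/c6.png',cv2.resize(p[190:280,360:475],None,fx=6.5,fy=6.5,interpolation=cv2.INTER_CUBIC))
p=np.load('top.npz')['p']; cv2.imwrite('pics/c7.png',cv2.resize(p[160:260,80:195],None,fx=5.8,fy=5.8,interpolation=cv2.INTER_CUBIC))
for n in('scene','top'):
    f=np.load(n+'.npz'); d=f['d'];p=f['p'].astype(int)
    c=calibration(n);R=cv2.Rodrigues(c['rvec'])[0];t=c['tvec']
    v,u=np.mgrid[:420,:560]; P=np.stack([(u-c['cx'])/c['fx']*d,(v-c['cy'])/c['fy']*d,d],-1)
    L=((P-t)@R-O)@B.T*1000
    m=(L[...,2]>110)&(L[...,2]<170)&(abs(L[...,1])<30)&(L[...,0]>20)&(L[...,0]<110)&(p[...,2]>p[...,1]+40)
    print(n,'red tab',m.sum(),L[m].mean(0),L[m].min(0),L[m].max(0))
print(*st())
```

```text
[-15.08  -0.17 123.56] [ 1.25 -0.25 -0.71] 15.45 [ 0.06 -0.02  0.02]
scene red tab 41 [ 63.13   6.6  143.76] [ 48.36  -6.64 126.77] [ 67.79  20.99 148.73]
top red tab 135 [ 58.71   4.35 138.56] [ 51.33  -9.73 126.64] [ 66.19  19.5  148.21]
[-79.19  -0.26 259.98] [-0.26 -0.63  0.61] 17.5917 [-0.02 -0.02  0.04]
```

View pics/c6.png

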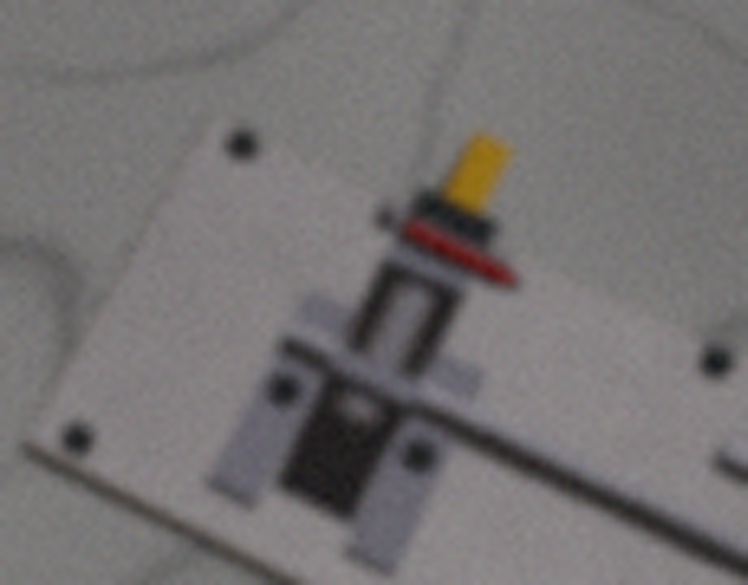

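View pics/c7.png

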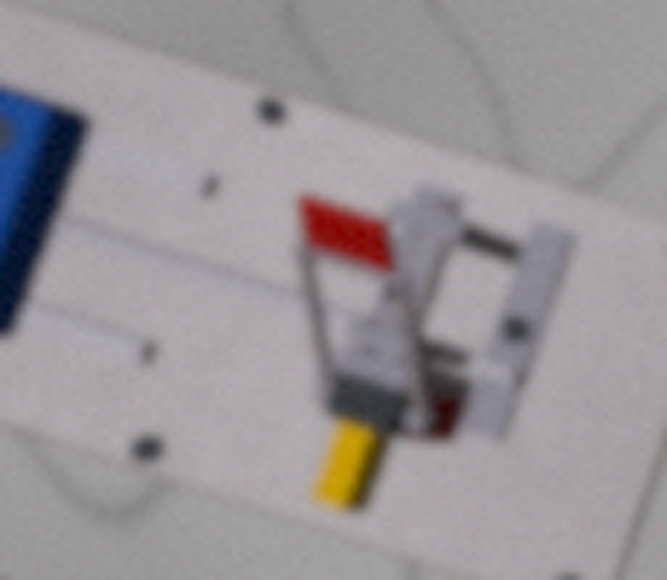

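Pin is released and home, rolled a few degrees onto its ledge: the red tab sits about 5 mm to the left at (345,232) in the top crop, ring angle ≈ 0.93 rad. Next I swing the ring down with closed fingertips, following its arc.

```bash
cat >> h.py <<'E'
def tip(th,r=.086,lift=0):
    s,c=np.sin(th),np.cos(th)
    return (.0083+r*c-.002*s-.009*max(s,0), .0055*max(s,0), .0695+r*s+.002*c+.073+lift)
E
python3 - <<'E'
from h import *
np.set_printoptions(precision=2,suppress=True)
env.movel(F(*tip(.93,lift=.03)),.2); env.dwell(.2)
z0=st()[1]; print('bias',z0)
for th in np.r_[1.0,.93:.24:-.1]:
    if adv(*tip(th),v=.04,f=4): break
E
```

```text
bias [ 0.49 -0.2   0.46]
False [ 45.64   4.74 216.06] [-0.32 -0.21  0.52] 19.4333 [0.   0.02 0.  ]
False [ 51.24   4.25 212.51] [ 0.75 -0.4  -0.3 ] 19.7417 [ 0.04 -0.05 -0.01]
False [ 58.38   3.89 207.  ] [-0.87 -0.87 -0.18] 20.1167 [ 0.02 -0.02 -0.05]
False [ 65.19   3.52 201.06] [-0.28 -1.04 -0.56] 20.4917 [-0.02 -0.02  0.  ]
False [ 71.41   3.09 194.46] [-1.45  0.03 -0.55] 20.8667 [-0.02  0.   -0.02]
False [ 76.99   2.62 187.36] [-0.71 -0.02  0.26] 21.2417 [ 0.09 -0.03  0.  ]
False [ 81.95   2.11 179.81] [-0.36 -0.27  0.03] 21.6167 [-0.01 -0.    0.  ]
False [ 86.1    1.62 171.91] [ 0.28  0.17 -0.7 ] 21.9917 [ 0.03 -0.01 -0.01]
```

Run:
```python
from h import *
np.set_printoptions(precision=2,suppress=True)
adv(*tip(.15),v=.04,f=4)
for th in np.arange(.11,-.23,-.02):
    f=st()[1]; lim=max(2,10.5-np.linalg.norm(f))
    print(round(th,2),end=' ')
    if adv(*tip(th),v=.015,f=lim): break
```

```text
False [ 91.64   0.75 157.06] [ 0.15 -0.33  0.11] 22.5417 [-0.06  0.01  0.  ]
0.11 False [ 92.57   0.58 153.92] [ 0.9  -0.19  0.6 ] 22.925 [ 0.01 -0.03 -0.02]
0.09 False [ 93.07   0.47 152.27] [ 0.41 -0.57  0.46] 23.1917 [-0.01 -0.06 -0.01]
0.07 False [ 93.58   0.48 150.76] [-0.06 -0.5   1.79] 23.4583 [-0.07 -0.03 -0.07]
0.05 False [ 94.16   0.41 149.16] [ 0.99 -0.48  2.87] 23.725 [-0.03 -0.31  0.02]
0.03 False [ 94.6    0.38 147.63] [ 2.05 -0.12  3.96] 23.9917 [-0.05 -0.33  0.02]
0.01 False [ 94.89   0.15 145.73] [1.91 0.08 4.14] 24.2583 [-0.02 -0.53  0.02]
-0.01 False [ 94.63   0.04 143.67] [2.57 0.52 3.16] 24.525 [ 0.09 -0.42  0.06]
-0.03 False [ 93.74  -0.19 141.35] [ 0.61 -0.49  1.21] 24.7917 [ 0.03 -0.15  0.05]
-0.05 False [ 93.48  -0.28 139.34] [ 0.35  0.63 -0.12] 25.0583 [-0.02 -0.01  0.01]
-0.07 False [ 94.04  -0.1  138.18] [ 0.54  0.25 -0.34] 25.325 [ 0.01 -0.07  0.03]
-0.09 False [ 94.07  -0.03 136.64] [-0.37  1.59 -0.71] 25.5917 [ 0.05 -0.04  0.01]
-0.11 False [ 93.98  -0.02 134.96] [ 1.11 -0.58  0.57] 25.8583 [ 0.05 -0.05 -0.01]
-0.13 False [ 93.78  -0.03 133.21] [ 0.03 -0.11  0.27] 26.125 [ 0.01  0.08 -0.02]
-0.15 False [ 93.57  -0.01 131.52] [ 0.08 -0.01  0.59] 26.3917 [ 0.04 -0.02  0.03]
-0.17 False [ 93.34  -0.03 129.81] [ 0.63 -0.47  0.28] 26.6583 [-0.04  0.03  0.06]
-0.19 False [ 93.25   0.04 128.28] [ 1.21 -0.42  1.47] 26.925 [ 0.01 -0.12  0.04]
-0.21 False [ 93.19   0.18 126.97] [ 1.06 -0.26  4.29] 27.1917 [-0.06 -0.07 -0.01]
```

The force rose to 4.6 N, dropped as the bar snapped over, then built again at the firm stop. Lifting off now and checking.

Run:
```python
from h import *
np.set_printoptions(precision=1,suppress=True)
env.movel(F(.0945,0,.25),.12); env.movel(F(-.06,-.12,.32),.25)
f=None
for n in('scene','top'): snap(n)
p1=np.load('scene.npz')['p'][190:280,360:475]; p2=np.load('top.npz')['p'][150:240,90:205]
cv2.imwrite('pics/c8.png',np.hstack([cv2.resize(q,(400,313),interpolation=cv2.INTER_CUBIC) for q in(p1,p2)]))
for n in('scene','top'):
    f=np.load(n+'.npz'); d=f['d'];p=f['p'].astype(int)
    c=calibration(n);R=cv2.Rodrigues(c['rvec'])[0];t=c['tvec']
    v,u=np.mgrid[:420,:560]; P=np.stack([(u-c['cx'])/c['fx']*d,(v-c['cy'])/c['fy']*d,d],-1)
    L=((P-t)@R-O)@B.T*1000
    inb=(abs(L[...,1])<30)&(L[...,2]>35)&(L[...,2]<90)
    m=inb&(L[...,0]>77)&(L[...,0]<115)&(p[...,2]>p[...,1]+40)
    print(n,'tab',m.sum(),L[m].mean(0),'angle',np.arcsin((L[m].mean(0)[2]-71.5)/85.5))
    m=inb&(L[...,0]>-50)&(L[...,0]<15)&(p[...,2]>p[...,0]+50)&(p[...,1]>90)
    print('yellow',m.sum(),L[m].mean(0),L[m].min(0),L[m].max(0))
print(*st())
```

```text
scene tab 180 [90.9  2.7 54.9] angle -0.1955307095683189
yellow 67 [-15.8   2.9  78.9] [-28.7  -2.5  76.5] [-3.3  8.4 81.6]
top tab 166 [90.4 -0.3 54.7] angle -0.1978919473444414
yellow 112 [-14.7  -0.1  77.4] [-28.5  -5.3  69. ] [ 0.2  7.7 82.3]
[ -59.5 -119.3  319.6] [ 0.4 -0.3  0.2] 29.45 [0.1 0.  0. ]
```

View pics/c8.png

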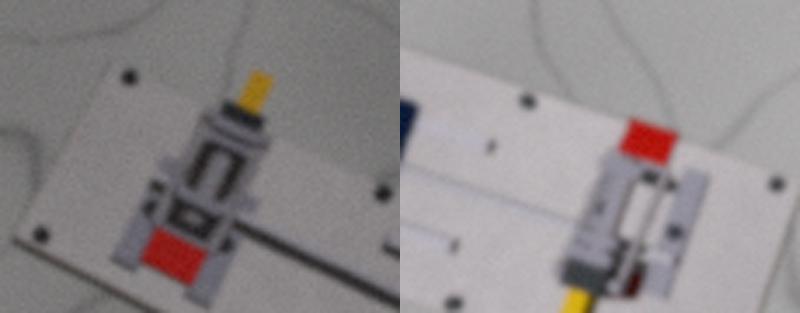

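The scene crop at (175,257) and the top crop at (648,142) both show the red tab down, beyond the far cheek. The ring angle is about -0.19, so it's locked, and the pin's head is still against the near cheek.

```bash
python3 -c "
from h import *
print(job.job_done())"
```

```text
the job is handed in; nothing more can be done
None
```

The linchpin is home through the fork and the carriage's ear, and its ring has snapped over the end and stayed locked at about -0.19 rad. The highest ring-pressing force I logged was about 5 N; the pin pushes were set to stop at 7 N or less. The job was handed in at about 30 s on the robot's clock.

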